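Stack up a roller end in the assembly nest

ROBOT

A 7-joint arm with a two-finger parallel gripper is mounted at the origin on the work surface. World frame = base frame: x ahead of the robot, y to its left, z up, the work surface at z = 0. Lengths are in m, angles in rad, forces in N, time in s.
With the tool pointing down it reaches from about 0.425 to 0.95 m from the base axis. Payload 4.7 kg.
Tool frame: the origin (TCP) lies on the centre line of the jaws, within the pads' length; the fingertips stand 8 mm ahead of it and the grasp point (between the pads) lies 11 mm behind it; z points along the fingers, x is the direction in which the jaws open and shut, and the axes are right-handed (so a half turn about z gives the same grasp; the last joint's range is limited). The gripper opens to 85 mm and grips with 20 to 120 N. Pads are 22 mm wide; open, the fingers measure 114 mm over their backs; the gripper's body (76 mm by 85 mm) begins 54 mm behind the grasp point. The pads swing forward as they close: fully open they stand 13 mm farther back than shut.
Start: joints at [1.176, 0.469, -0.049, 1.532, 0.024, 1.141, -0.082], TCP at [0.241, -0.63, 0.239] pointing down, gripper open.
Joint ranges: [-2.59, 2.59], [-0.33, 1.99], [-1.39, 1.29], [0.1, 2.45], [-1.04, 4.18], [0.21, 1.99], [-2.66, 2.66]. Speed limits (rad/s): [2.57, 2.57, 3.14, 3.14, 3.14, 3.14, 3.14].

INTERFACE

Orientations are given as [roll, pitch, yaw] about the fixed x, y, z axes, in that order (R = Rz(yaw) Ry(pitch) Rx(roll)).
In Python, from station import manip gives the robot as it stands.
- The arm moves only by the tool send_rows, never from a script. Its argument "commands" is text: rows parted by semicolons, each of 5 numbers parted by spaces: the shift along the world's x, y, z in m, then the turn about the world's z in degrees, then the opening, from 0 (shut) to 1 (fully open). In form: tx ty tz yaw jaw; .... A call has 1 to 20 rows; each row is the pose to reach, as a shift and turn from the pose measured when the call began; what a row does not reach only later rows make up. A row lasts 1/8 s, in which the tool goes at most 62.5 mm and 10.7 degrees, less where a joint would pass 70% of its speed; a pose out of reach is approached as far as the arm can. A call with a gripper value outside its range is refused whole. The fingers move at their own pace and stop on an object; the grip force is fixed at half the most. Time passes only in rows, so rows that repeat a pose let the fingers close. It gives the time, the measured TCP pose, the force and the opening at its end, in the units of the state.
- manip.state(): the state, without advancing time (a new reading comes with each control period).
- manip.grab_frame(name): name is "side" or "top"; returns a dict with "color" (420x560x3 uint8, blue, green, red), "fovy" (degrees; the focal length in pixels is half the picture's height over the tangent of half this angle, whatever the lens; pixels are square), "cx", "cy" (the principal point, pixels), "k1" (the pictures are not rectified: a ray, as slopes to the right and down, at radius r is drawn at 1 + k1 r^2 times it, then the intrinsics apply), "cam_to_world" (4x4, takes a point from camera to world coordinates). Camera axes: x right, y down, z forward; pixel columns grow to the right and rows downward; lengths in m; the calibration is good to about 2 mm. A picture is of the moment at which its call begins. There is no depth.
- manip.job_done(): hands the job in, once; it reports no verdict.
The state is a dict: "clock": time; "joint_pos": joint angles; "qd": joint speeds; "effort": joint torques, N m; "eef_pos": TCP position; "orientation": TCP orientation; "force": force on the tool from outside, world axes, zero at the start; "moment": the same for the moment, N m; "opening": finger opening in m.
Only numpy, scipy, OpenCV 4.12 (cv2) and the standard library are available. Lean on these libraries where they do the work, as an engineer would, in place of code of your own. Each camera call takes 0.05 s, during which the arm holds its last target.

TASK

Build one conveyor-roller end in the round nest of the steel fixture: lift only the top bearing housing off the nested stack and stand it in the nest open side up, set the stub shaft into it bearing end down, then the end cap over the shaft onto the housing's rim, and last the black set collar over the shaft onto the cap. Each part must sit fully home and upright before the next goes on. Leave the lower housing standing where it is.

Things in the scene. Friction and masses are not known exactly. Their poses are not given: they have to be found in the camera images.
- nest (a point): target: centre of the nest's floor, z up. Fixed steel plate 120 x 120 mm, 12 mm thick, on the bench; on it a dark ring 80 mm outside, 60 mm inside, 10 mm high, mouth chamfered to 66 mm. The plate's top is the nest's floor; this point is on it, 12 mm above the bench.
- housing_top_mid (a point): top one of two alike pressed-steel cups nested mouth up. 62 mm outside, 30 mm high; mouth 57 mm inside, narrowing to a pocket 48 mm inside (52 outside), floor 3 mm thick. Point on the axis, 15 mm below the rim; z up. 160 g. Cups nest 16.7 mm apart: fingers over 16 mm below the rim also grip the lower cup; outside straight for 11 mm below the rim. 4 mm play in the nest.
- housing_next_mid (a point): the lower cup of the stack, alike, standing on the bench; point on its axis 15 mm below its rim. It stays where it stands.
- shaft_mid (a point): stub shaft standing on its ball bearing: bearing 44 mm diameter, 14 mm high at the foot; shaft 20 mm diameter, top 62 mm above the underside, last 5 mm tapering to 13 mm. Point on the axis at half height, 31 mm above the underside; z up. 260 g. Home: bearing on the housing's pocket floor (3 mm above the housing's underside, 2 mm play), shaft 35 mm out of the rim.
- end_cap_mid (a point): aluminium end cap lying spigot down: flange 62 mm diameter, 8 mm thick, on a spigot 53 mm diameter, 6 mm high, chamfered to 47 mm; bore 28 mm. 14 mm high in all; point on the axis at half height, 7 mm above the underside; z up. 90 g. Home: flange on the housing's rim, spigot in its mouth (2 mm play), underside 24 mm above the housing's underside.
- collar_mid (a point): black steel set collar lying flat: ring 40 mm outside, 25 mm bore (chamfered to 29 mm below), 16 mm high. Point on the axis at half height, 8 mm above the underside; z up. 110 g. Home: on the top of the end cap round the shaft, 38 mm above the housing's underside; the shaft's end stands 11 mm out of it.
Not all that is in view belongs to the job. Leave any pink or red look-alike of the part that bears housing_top_mid alone.

How it is judged:
By the outcome, as a careful person would: the job done as asked, in the order asked, and still so for the second after the job is handed in, with the robot touching nothing.
It also fails if it takes over 128 s, if anything falls off the work surface, if the arm or the gripper's body presses on something with over 40 N, if the wrist force passes 120 N, or if a joint passes its speed limit or range.

## Working session

There is one attempt and no reset: what is moved stays moved. The work goes in short steps, Python scripts to look and compute and a tool call to move; the robot and the scene stay as the last step left them, time stands still between calls to the robot, and variables do not carry over. Pictures are saved under pics/ and viewed, and the job is handed in when it is done.

Besides the shell and the picture viewer there is one more tool, called in YAML: its name, and indented under it one key for each argument. send_rows: Moves the arm, as the interface text tells. Its arguments: {"type":"object","properties":{"commands":{"type":"string"}},"required":["commands"]}

```bash
mkdir -p pics; ls; python3 - <<'E'
from station import manip
import cv2
s=manip.state();print(s)
for n in("side","top"):
    f=manip.grab_frame(n);cv2.imwrite(f"pics/{n}0.png",f["color"]);print(n,f["fovy"],f["cx"],f["cy"],f["k1"],f["cam_to_world"])
E
```

```text
pics
{'clock': 0.0, 'joint_pos': array([ 1.17608228,  0.46943408, -0.04857601,  1.53369451,  0.0240988 ,
        1.14100066, -0.08231637]), 'qd': array([-0.00052713, -0.00036496, -0.00068598, -0.00145873, -0.00039008,
        0.00045514,  0.00065557]), 'effort': array([ 1.15326900e-03, -5.10297775e+01, -4.64693550e-02, -2.37711060e+01,
        1.05631372e-02,  7.69902254e-03, -2.40778354e-05]), 'eef_pos': array([ 0.24125013, -0.62980487,  0.23826606]), 'orientation': array([ 3.14151307e+00,  1.94943811e-03, -1.20498448e+00]), 'force': array([ 0.42062629, -1.23050506,  0.1525735 ]), 'moment': array([ 0.02160632, -0.01311002, -0.00557199]), 'opening': 0.08579564529542301}
side 53.21604691981787 272.57267469375677 213.65513049822175 -0.06577123649757985 [[-0.72489994 -0.40320953  0.55851782  0.10688702]
 [-0.68846391  0.3967797  -0.60711062  0.53166273]
 [ 0.02318426 -0.82461382 -0.56522079  0.52698864]
 [ 0.          0.          0.          1.        ]]
top 48.13253322780497 289.0425025884625 212.82505745928285 -0.014431425048368567 [[ 0.03715449 -0.97805158  0.20502356  0.34351968]
 [-0.99930132 -0.03719574  0.00365411 -0.01765916]
 [ 0.00405209 -0.20501608 -0.97875022  1.26860015]
 [ 0.          0.          0.          1.        ]]
```

View pics/side0.png

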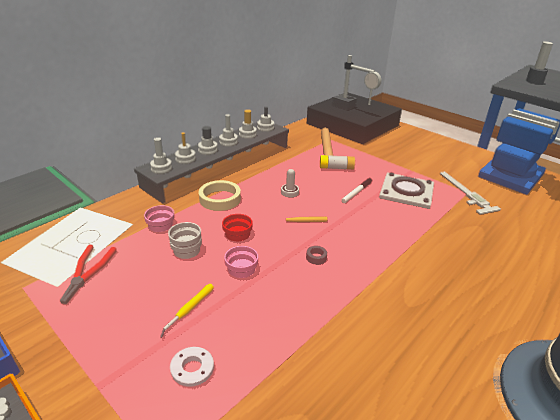

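View pics/top0.png

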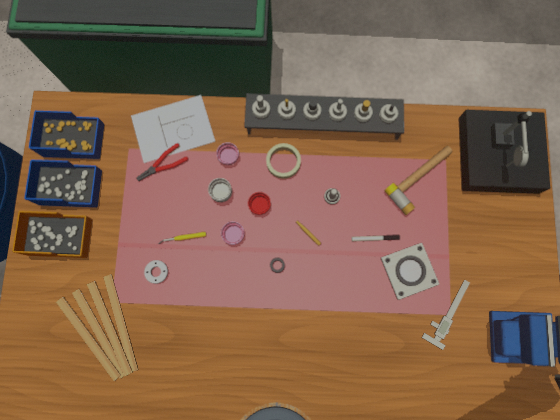

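The stack is the grey double cup: side about (185,240), top about (220,190). The pink and red cups, top (228,154), (233,234) and (260,204), are look-alikes to leave alone. The shaft is at top (333,196), the cap (flange with holes) at (156,272), the collar at (277,265) and the nest at (410,270). I'll confirm these in enlarged crops.

```bash
cat > h.py <<'E'
import numpy as np,cv2
class Cam:
    def __init__(s,f):
        h=f["color"].shape[0];s.f=h/2/np.tan(np.radians(f["fovy"])/2)
        s.cx,s.cy,s.k1=f["cx"],f["cy"],f["k1"];s.T=np.array(f["cam_to_world"])
        s.K=np.array([[s.f,0,s.cx],[0,s.f,s.cy],[0,0,1.]]);s.D=np.array([s.k1,0,0,0.])
    def ray(s,uv):
        p=cv2.undistortPoints(np.array(uv,float).reshape(-1,1,2),s.K,s.D).reshape(-1,2)
        return np.c_[p,np.ones(len(p))]@s.T[:3,:3].T
    def plane(s,uv,z):
        d=s.ray(uv);o=s.T[:3,3];return o+d*((z-o[2])/d[:,2])[:,None]
    def proj(s,P):
        Ti=np.linalg.inv(s.T);r=cv2.Rodrigues(Ti[:3,:3])[0]
        return cv2.projectPoints(np.array(P,float).reshape(-1,1,3),r,Ti[:3,3],s.K,s.D)[0].reshape(-1,2)
def crop(img,u,v,w,name,s):
    h=int(w*.75);a=img[max(0,v-h):v+h,max(0,u-w):u+w]
    cv2.imwrite(name,cv2.resize(a,None,fx=s,fy=s,interpolation=cv2.INTER_CUBIC))
E
python3 - <<'E'
import cv2,numpy as np
from h import crop
s=cv2.imread("pics/side0.png");t=cv2.imread("pics/top0.png")
def tile(im,l):
    r=[cv2.resize(im[v-w*3//4:v+w*3//4,u-w:u+w],(390,290),interpolation=cv2.INTER_CUBIC) for u,v,w in l]
    return np.vstack([np.hstack(r[:2]),np.hstack(r[2:])])
cv2.imwrite("pics/c1.png",tile(s,[(200,240,60),(290,185,30),(191,365,40),(316,255,30)]))
cv2.imwrite("pics/c2.png",tile(t,[(230,195,50),(333,196,24),(156,272,30),(277,265,24)]))
cv2.imwrite("pics/c3.png",np.hstack([cv2.resize(im[v-w*3//4:v+w*3//4,u-w:u+w],(390,290),interpolation=cv2.INTER_CUBIC) for im,u,v,w in [(s,407,188,40),(t,410,270,40)]]))
E
```

```text
(no output)
```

View pics/c1.png

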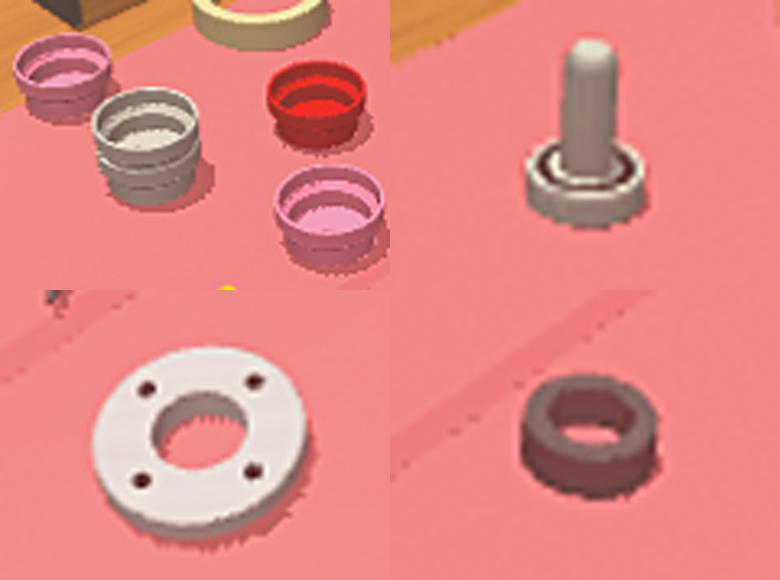

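View pics/c2.png

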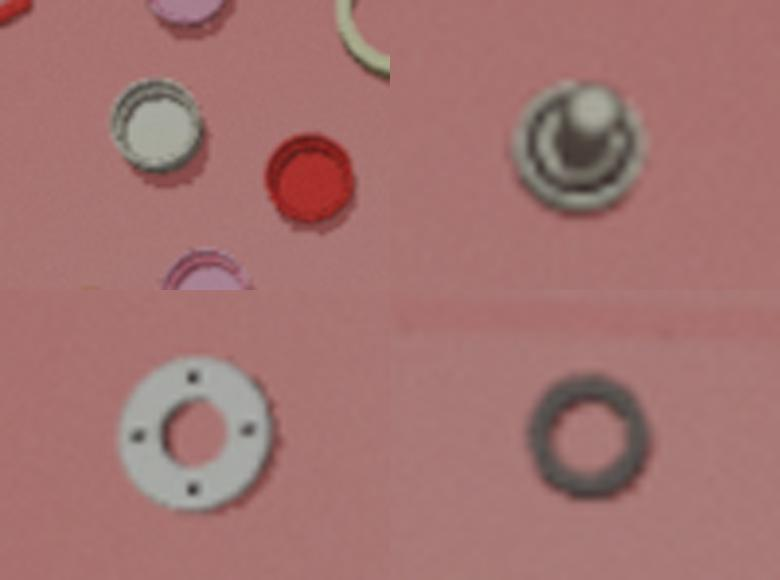

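View pics/c3.png

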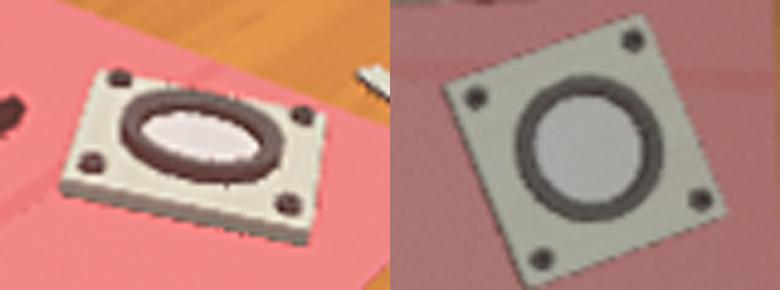

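Crops confirm each part: a plain grey stack of two cups, with pink and red cups around it. Now I'll measure.

```bash
cat > m.py <<'E'
import numpy as np,cv2
from scipy.optimize import least_squares
from h import *
def mask(img,u,v,w):
    a=cv2.resize(img[v-w:v+w,u-w:u+w],None,fx=6,fy=6,interpolation=cv2.INTER_CUBIC)
    hsv=cv2.cvtColor(a,cv2.COLOR_BGR2HSV)
    t,m=cv2.threshold(hsv[:,:,1],0,255,cv2.THRESH_BINARY_INV+cv2.THRESH_OTSU)
    return a,m
def cont(m,u,v,w,minA=300):
    cs,h=cv2.findContours(m,cv2.RETR_CCOMP,cv2.CHAIN_APPROX_NONE)
    out=[]
    for c,hh in zip(cs,h[0]):
        if cv2.contourArea(c)>minA: out.append((hh[3]>=0,(c[:,0]+.5)/6-.5+[u-w,v-w]))
    return out
def circ(P,r=None):
    c0=P.mean(0)
    if r is None:
        s=least_squares(lambda p:np.hypot(*(P-p[:2]).T)-p[2],[*c0,.03],loss='soft_l1',f_scale=.001)
    else: s=least_squares(lambda p:np.hypot(*(P-p[:2]).T)-r,c0,loss='soft_l1',f_scale=.001)
    return s.x,np.sqrt(np.mean(s.fun**2))
E
cat > meas.py <<'E'
from station import manip
from m import *
items={"stack":dict(side=(185,240,28),top=(220,190,20),z=.0467),
"shaft":dict(side=(290,185,20),top=(333,196,16),z=.014),
"cap":dict(side=(191,365,30),top=(156,272,20),z=.014),
"collar":dict(side=(316,255,18),top=(277,265,14),z=.016)}
dbg=[]
for n in("side","top"):
    f=manip.grab_frame(n);c=Cam(f)
    for k,i in items.items():
        u,v,w=i[n];a,m=mask(f["color"],u,v,w)
        o=a.copy();o[m>0]//=2;o[m>0]+=np.array([0,120,0],np.uint8);dbg.append(cv2.resize(o,(190,190)))
        for hole,p in cont(m,u,v,w):
            P=c.plane(p,i["z"])[:,:2]
            # far arc (away from the camera)
            ctr=P.mean(0);d=ctr-c.T[:2,3];d/=np.linalg.norm(d)
            far=((P-ctr)@d>0)
            print(n,k,"hole" if hole else "out",len(p),"free",np.round(circ(P)[0],4),round(circ(P)[1],4),"far",np.round(circ(P[far])[0],4))
cv2.imwrite("pics/dbg.png",np.vstack([np.hstack(dbg[:4]),np.hstack(dbg[4:])]))
E
python3 meas.py
```

```text
side stack out 647 free [0.6417 0.1894 0.0468] 0.01 far [0.6584 0.1787 0.0318]
side stack out 133 free [0.7889 0.1375 0.0818] 0.002 far [0.7133 0.1928 0.0147]
side shaft out 452 free [ 0.6651 -0.1361  0.0418] 0.0207 far [ 0.7001 -0.175   0.0237]
side cap out 717 free [0.4327 0.3386 0.032 ] 0.0008 far [0.4343 0.3376 0.0307]
side cap hole 55 free [0.4326 0.3596 0.0025] 0.0001 far [ 55.6117 -28.4116  62.2277]
side cap hole 365 free [0.4329 0.3393 0.0118] 0.0017 far [0.4286 0.3425 0.0149]
side collar out 289 free [0.4637 0.0168 0.0192] 0.0003 far [0.464  0.0164 0.0189]
side collar hole 191 free [0.4641 0.0164 0.0129] 0.0004 far [0.464  0.0165 0.0131]
top stack out 414 free [0.6571 0.1757 0.032 ] 0.001 far [0.6589 0.1767 0.0308]
top shaft out 270 free [ 0.6591 -0.1285  0.0222] 0.0004 far [ 0.6591 -0.1286  0.0222]
top cap out 398 free [0.4342 0.3359 0.031 ] 0.0002 far [0.4343 0.3361 0.0308]
top cap hole 171 free [0.4341 0.3357 0.0133] 0.0002 far [0.434  0.3353 0.0136]
top collar out 242 free [0.464  0.0141 0.0187] 0.0003 far [0.4644 0.0142 0.0184]
top collar hole 173 free [0.4639 0.0141 0.0134] 0.0003 far [0.4631 0.014  0.014 ]
```

View pics/dbg.png

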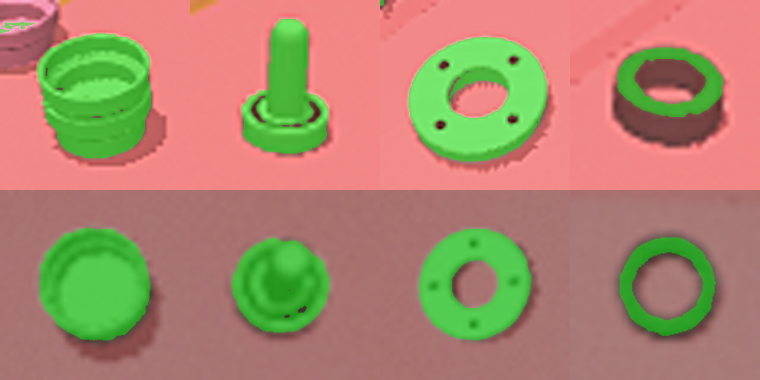

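```bash
cat > nest.py <<'E'
from station import manip
from m import *
dbg=[]
for n,(u,v,w) in dict(side=(407,186,24),top=(411,270,20)).items():
    f=manip.grab_frame(n);c=Cam(f)
    a=cv2.resize(f["color"][v-w:v+w,u-w:u+w],None,fx=6,fy=6,interpolation=cv2.INTER_CUBIC)
    g=cv2.cvtColor(a,cv2.COLOR_BGR2GRAY)
    t,m=cv2.threshold(g,0,255,cv2.THRESH_BINARY_INV+cv2.THRESH_OTSU)
    o=a.copy();o[m>0]//=2;o[m>0]+=np.array([0,120,0],np.uint8);dbg.append(cv2.resize(o,(290,290)))
    for hole,p in cont(m,u,v,w,2000):
      for z in(.022,.012):
        P=c.plane(p,z)[:,:2];ctr=P.mean(0);d=ctr-c.T[:2,3];d/=np.linalg.norm(d)
        far=((P-ctr)@d>0);print(n,"hole" if hole else "out",z,len(p),"free",np.round(circ(P)[0],4),round(circ(P)[1],4),"far",np.round(circ(P[far])[0],4),"near",np.round(circ(P[~far])[0],4))
cv2.imwrite("pics/dbgn.png",np.hstack(dbg))
E
python3 nest.py
```

```text
side out 0.022 611 free [ 0.4761 -0.3842  0.1401] 0.0076 far [-0.4146  1.7619  2.1963] near [ 0.8666 -1.3203  1.156 ]
side out 0.012 611 free [ 0.4833 -0.402   0.1426] 0.0077 far [-0.4309  1.8005  2.2552] near [ 0.8825 -1.3588  1.1809]
side out 0.022 477 free [ 0.4593 -0.331   0.0452] 0.0028 far [ 0.4626 -0.3388  0.0389] near [ 0.4562 -0.324   0.0391]
side out 0.012 477 free [ 0.4663 -0.348   0.0461] 0.0029 far [ 0.4696 -0.3561  0.0397] near [ 0.4631 -0.3409  0.0399]
side hole 0.022 311 free [ 0.4585 -0.3292  0.0257] 0.0016 far [ 0.4566 -0.325   0.0291] near [ 0.4613 -0.3355  0.0312]
side hole 0.012 311 free [ 0.4655 -0.3462  0.0262] 0.0017 far [ 0.4635 -0.3419  0.0297] near [ 0.4684 -0.3526  0.0318]
top out 0.022 523 free [ 0.4615 -0.3397  0.0404] 0.0005 far [ 0.462  -0.3406  0.0398] near [ 0.4609 -0.3386  0.0396]
top out 0.012 523 free [ 0.4624 -0.3423  0.0407] 0.0005 far [ 0.4629 -0.3431  0.0401] near [ 0.4618 -0.3412  0.0399]
top hole 0.022 375 free [ 0.4613 -0.3392  0.0291] 0.0003 far [ 0.4613 -0.3392  0.029 ] near [ 0.4616 -0.3396  0.0294]
top hole 0.012 375 free [ 0.4623 -0.3418  0.0293] 0.0003 far [ 0.4622 -0.3418  0.0293] near [ 0.4625 -0.3422  0.0297]
```

View pics/dbgn.png

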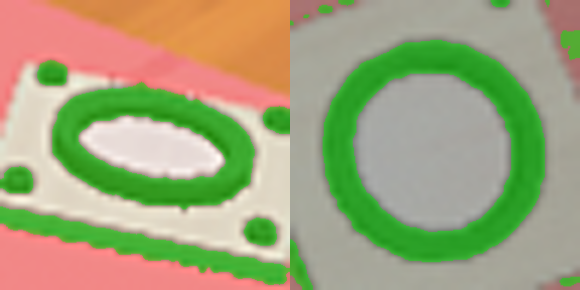

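Nest is at about (0.462, -0.340). The side camera reads about 1.8 mm more in y than the top camera on every part, while the x values agree. I'll keep the jaws along world x, so the jaws centre each part in x and the y bias cancels between pick and place. Now I'll move above the stack.

send_rows:
  commands: "0.05 0.09 0 10 1; 0.08 0.15 0 20 1; 0.11 0.21 0 30 1; 0.14 0.27 0 40 1; 0.17 0.33 0 50 1; 0.2 0.38 0 60 1; 0.22 0.43 0 69 1; 0.25 0.48 0 69 1; 0.28 0.54 0 69 1; 0.31 0.6 0 69 1; 0.34 0.66 -0.02 69 1; 0.37 0.72 -0.04 69 1; 0.4 0.77 -0.06 69 1; 0.418 0.807 -0.09 69 1; 0.418 0.807 -0.11 69 1; 0.418 0.807 -0.13 69 1; 0.418 0.807 -0.13 69 1; 0.418 0.807 -0.13 69 1; 0.418 0.807 -0.13 69 1"

```text
clock: 2.68
eef_pos: [0.6604, 0.1756, 0.1109]
orientation: [-3.141, -0.002, -0.003]
force: [0.4, 0.2, -0.2]
opening: 0.0856
```

```bash
cat > look.py <<'E'
import sys
from station import manip
from h import *
tag=sys.argv[1];us,vs,ws,ut,vt,wt=map(int,sys.argv[2:8])
s=manip.state();print(round(s["clock"],2),np.round(s["eef_pos"],4),np.round(s["orientation"],4),"F",np.round(s["force"],1),"op",round(s["opening"],4))
r=[]
for n,u,v,w in(("side",us,vs,ws),("top",ut,vt,wt)):
    f=manip.grab_frame(n);cv2.imwrite(f"pics/{tag}_{n}.png",f["color"])
    im=f["color"];h=w
    a=im[max(0,v-h):v+h,max(0,u-w):u+w];r.append(cv2.resize(a,(400,int(400*a.shape[0]/a.shape[1])),interpolation=cv2.INTER_CUBIC))
H=min(x.shape[0] for x in r);cv2.imwrite(f"pics/{tag}.png",np.hstack([x[:H] for x in r]))
E
python3 look.py a1 185 215 80 225 190 60
```

```text
2.67 [0.6604 0.1756 0.1109] [-3.1415e+00 -2.3000e-03 -2.7000e-03] F [ 0.4  0.2 -0.2] op 0.0856
```

View pics/a1.png

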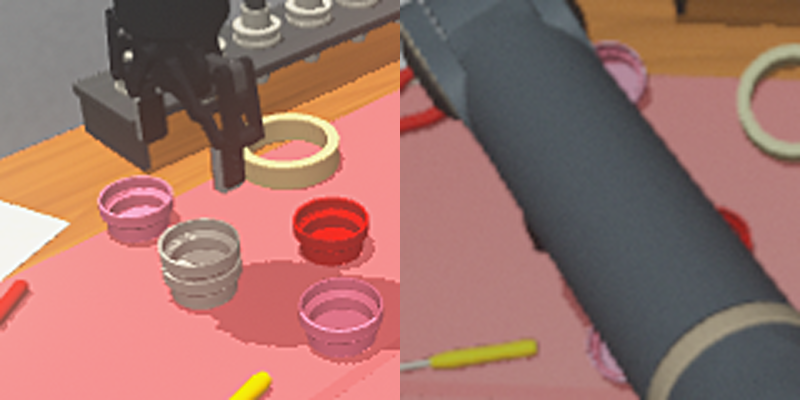

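```bash
python3 - <<'E'
from station import manip
from h import *
f=manip.grab_frame("side");c=Cam(f)
for t in(-.013,0):
  P=[(.6604-s,.1756+dy,.1109-.008-t) for s in(.043,.057) for dy in(-.011,.011)]
  print(t,np.round(c.proj(P),1).tolist())
crop(f["color"],195,195,40,"pics/a2.png",10)
E
```

```text
-0.013 [[200.9, 206.6], [190.9, 211.5], [205.9, 209.7], [195.9, 214.7]]
0 [[201.4, 212.7], [191.5, 217.6], [206.4, 215.8], [196.5, 220.9]]
```

View pics/a2.png

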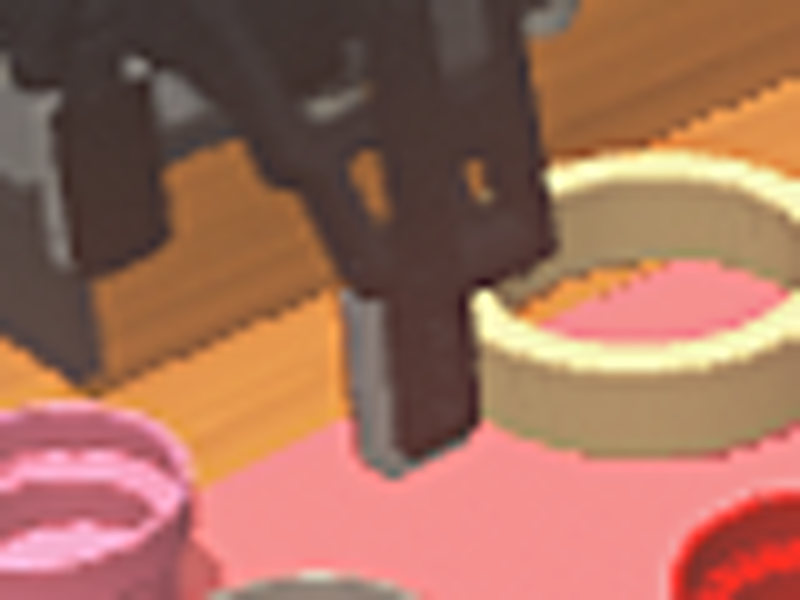

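send_rows:
  commands: "-0.0015 0.002 -0.02 0 1; -0.0015 0.002 -0.04 0 1; -0.0015 0.002 -0.055 0 1; -0.0015 0.002 -0.065 0 1; -0.0015 0.002 -0.07 0 1; -0.0015 0.002 -0.07 0 1; -0.0015 0.002 -0.07 0 1; -0.0015 0.002 -0.07 0 1; -0.0015 0.002 -0.07 0 1"

```text
clock: 3.95
eef_pos: [0.6586, 0.1782, 0.0406]
orientation: [-3.141, -0.002, -0.002]
force: [-0.0, -0.5, 1.1]
opening: 0.0852
```

```bash
python3 look.py a3 185 230 40 225 190 60
```

```text
3.95 [0.6586 0.1782 0.0406] [-3.1413e+00 -1.9000e-03 -1.8000e-03] F [-0.  -0.5  1.1] op 0.0852
```

View pics/a3.png

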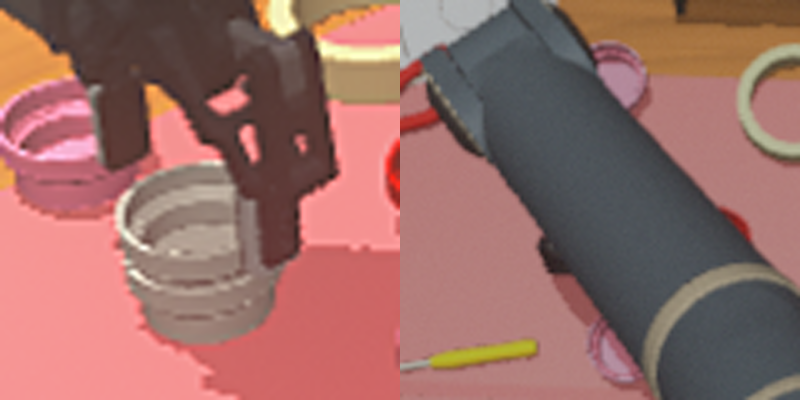

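send_rows:
  commands: "0 -0.0005 -0.004 0 1; 0 -0.0005 -0.004 0 1; 0 -0.0005 -0.004 0 1; 0 -0.0005 -0.004 0 0; 0 -0.0005 -0.004 0 0; 0 -0.0005 -0.004 0 0; 0 -0.0005 -0.004 0 0; 0 -0.0005 -0.004 0 0; 0 -0.0005 -0.004 0 0; 0 -0.0005 -0.004 0 0"

```text
clock: 5.3
eef_pos: [0.6592, 0.1779, 0.0377]
orientation: [-3.141, -0.003, -0.002]
force: [-0.6, -0.8, 6.5]
opening: 0.0594
```

```bash
python3 look.py a4 185 230 40 225 190 60
```

```text
5.3 [0.6592 0.1779 0.0377] [-3.1414e+00 -3.3000e-03 -1.7000e-03] F [-0.6 -0.8  6.5] op 0.0594
```

View pics/a4.png

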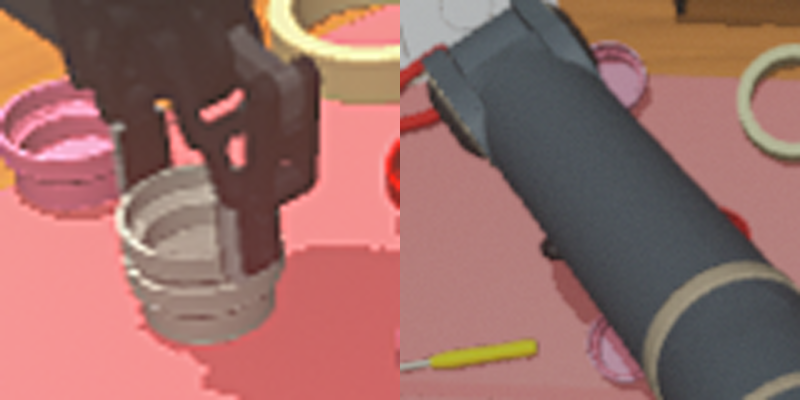

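```bash
python3 - <<'E'
from station import manip
from h import *
f=manip.grab_frame("side");c=Cam(f)
print("predicted inner/outer +y corners for tip z")
for z in(.026,.030,.034,.038):
  print(z,np.round(c.proj([(.628,.189,z),(.620,.189,z),(.620,.167,z)]),1).tolist())
crop(f["color"],188,235,30,"pics/a5.png",13)
E
```

```text
predicted inner/outer +y corners for tip z
0.026 [[190.6, 249.5], [193.2, 251.4], [202.5, 246.2]]
0.03 [[190.4, 247.8], [193.0, 249.8], [202.4, 244.5]]
0.034 [[190.2, 246.1], [192.8, 248.1], [202.2, 242.9]]
0.038 [[190.0, 244.5], [192.7, 246.4], [202.0, 241.2]]
```

View pics/a5.png

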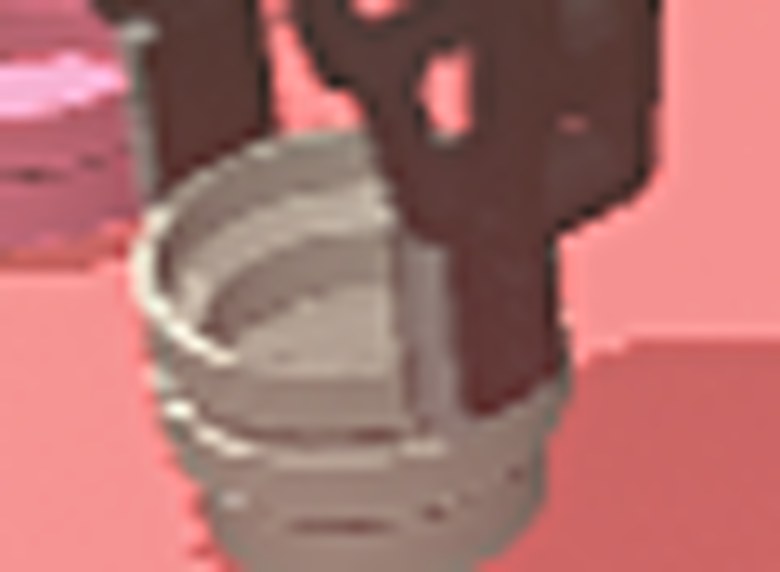

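Tip is at z ≈ 0.037, clear of the lower cup's rim at 0.030. I'll lift.

send_rows:
  commands: "0 0 0.003 0 0; 0 0 0.008 0 0; 0 0 0.015 0 0; 0 0 0.025 0 0; 0 0 0.04 0 0; 0 0 0.06 0 0; 0 0 0.09 0 0; 0 0 0.12 0 0; 0 0 0.12 0 0; 0 0 0.12 0 0"

```text
clock: 6.7
eef_pos: [0.6588, 0.1775, 0.1574]
orientation: [3.141, -0.003, -0.002]
force: [0.4, -0.1, -2.3]
opening: 0.0592
```

```bash
python3 look.py a6 185 200 70 225 190 60
```

```text
6.7 [0.6588 0.1775 0.1574] [ 3.1412e+00 -2.6000e-03 -1.8000e-03] F [ 0.4 -0.1 -2.3] op 0.0592
```

View pics/a6.png

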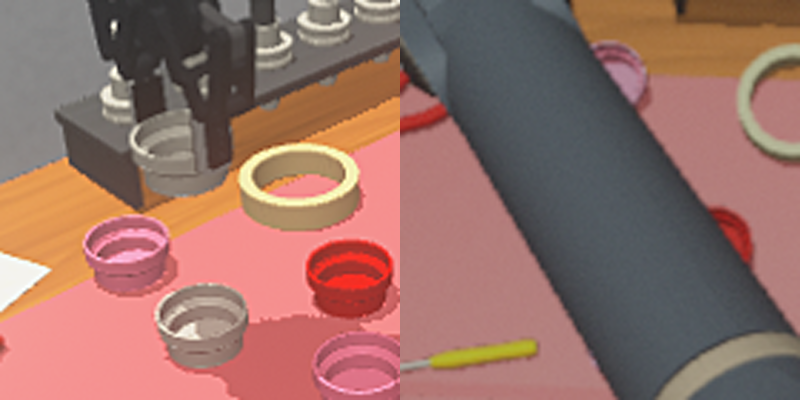

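Only the top cup came up, and the lower one still stands. I'll carry it to above the nest.

send_rows:
  commands: "-0.008 -0.02 0 0 0; -0.022 -0.06 0 0 0; -0.04 -0.105 0 0 0; -0.058 -0.153 0 0 0; -0.077 -0.202 0 0 0; -0.096 -0.251 0 0 0; -0.115 -0.3 0 0 0; -0.133 -0.35 0 0 0; -0.152 -0.4 0 0 0; -0.168 -0.44 0 0 0; -0.182 -0.48 0 0 0; -0.192 -0.505 0 0 0; -0.197 -0.517 -0.02 0 0; -0.197 -0.517 -0.04 0 0; -0.197 -0.517 -0.06 0 0; -0.197 -0.517 -0.08 0 0; -0.197 -0.517 -0.08 0 0; -0.197 -0.517 -0.08 0 0; -0.197 -0.517 -0.08 0 0"

```text
clock: 9.18
eef_pos: [0.4619, -0.3397, 0.077]
orientation: [3.14, -0.002, -0.002]
force: [-0.4, -0.7, -0.4]
opening: 0.0595
```

```bash
python3 look.py a7 400 170 60 410 270 60
```

```text
9.18 [ 0.4619 -0.3397  0.077 ] [ 3.1402e+00 -2.0000e-03 -1.5000e-03] F [-0.4 -0.7 -0.4] op 0.0595
```

View pics/a7.png

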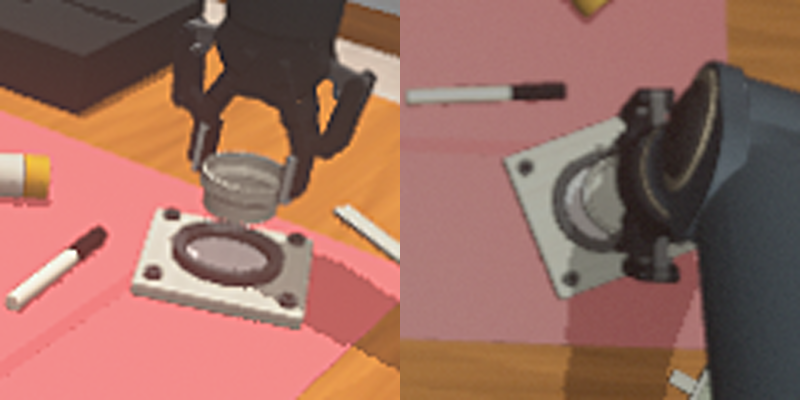

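Aligned above the nest. I'll descend toward the home height, where TCP should be about 0.033.

send_rows:
  commands: "0 0 -0.01 0 0; 0 0 -0.02 0 0; 0 0 -0.028 0 0; 0 0 -0.033 0 0; 0 0 -0.037 0 0; 0 0 -0.04 0 0; 0 0 -0.042 0 0; 0 0 -0.042 0 0; 0 0 -0.042 0 0"

```text
clock: 10.4
eef_pos: [0.4619, -0.3399, 0.0352]
orientation: [3.14, -0.002, -0.002]
force: [-0.5, 0.7, -2.0]
opening: 0.059
```

```bash
python3 look.py a8 400 180 40 410 270 60
```

```text
10.4 [ 0.4619 -0.3399  0.0352] [ 3.1399e+00 -2.3000e-03 -1.7000e-03] F [-0.5  0.7 -2. ] op 0.059
```

View pics/a8.png

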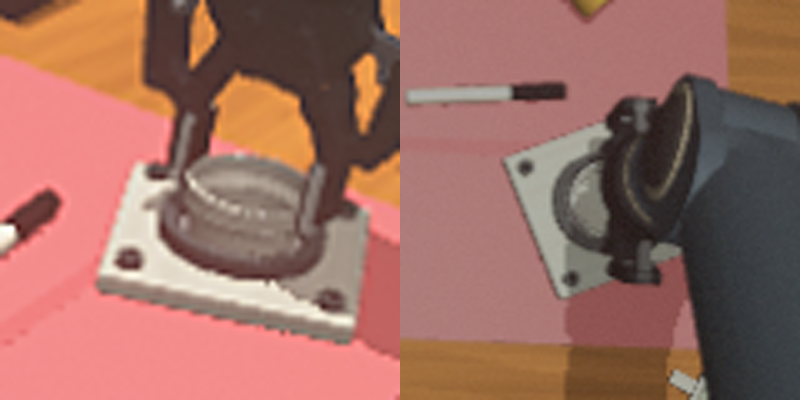

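send_rows:
  commands: "0 0 -0.001 0 0; 0 0 -0.002 0 0; 0 0 -0.003 0 0; 0 0 -0.003 0 0; 0 0 -0.003 0 0"

```text
clock: 11.12
eef_pos: [0.462, -0.3401, 0.0335]
orientation: [3.139, -0.002, -0.002]
force: [-2.7, 0.9, 8.1]
opening: 0.0589
```

Contact (8 N up) at the expected height. I'll open and rise.

send_rows:
  commands: "0 0 0 0 1; 0 0 0 0 1; 0 0 0 0 1; 0 0 0 0 1; 0 0 0.02 0 1; 0 0 0.05 0 1; 0 0 0.1 0 1; 0.02 0.02 0.15 0 1; 0.06 0.06 0.15 0 1; 0.1 0.1 0.15 0 1; 0.14 0.14 0.15 0 1; 0.18 0.19 0.15 0 1; 0.197 0.212 0.15 0 1; 0.197 0.212 0.12 0 1; 0.197 0.212 0.09 0 1; 0.197 0.212 0.08 0 1; 0.197 0.212 0.08 0 1; 0.197 0.212 0.08 0 1"

```text
clock: 13.38
eef_pos: [0.6599, -0.1282, 0.1153]
orientation: [3.139, -0.005, -0.002]
force: [-0.0, -0.5, 0.7]
opening: 0.0853
```

```bash
python3 look.py b1 400 180 40 410 270 40; python3 - <<'E'
import cv2,numpy as np
cv2.imwrite("pics/b1s.png",cv2.resize(cv2.imread("pics/b1_side.png")[110:230,220:380],(800,600),interpolation=cv2.INTER_CUBIC))
E
```

```text
13.38 [ 0.6599 -0.1282  0.1153] [ 3.1387e+00 -4.8000e-03 -2.1000e-03] F [-0.  -0.5  0.7] op 0.0853
```

View pics/b1.png

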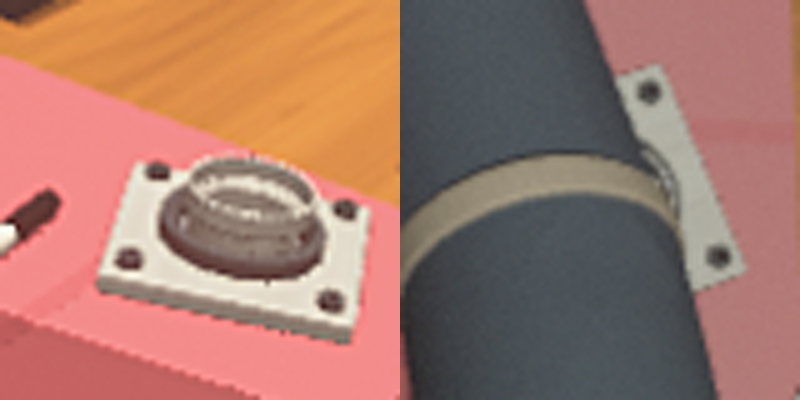

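View pics/b1s.png

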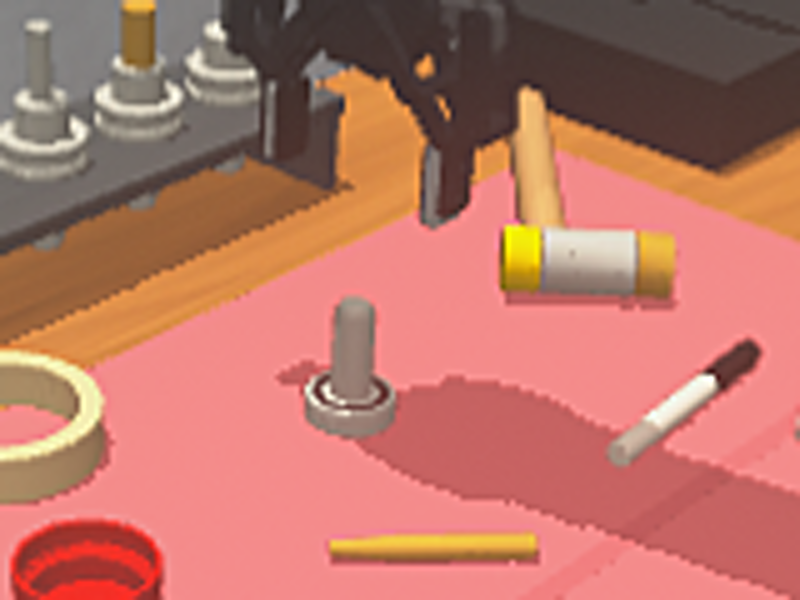

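The housing sits level in the ring. Next is the shaft: I'll grip it at tip height z ≈ 0.035, above where the rim will be.

send_rows:
  commands: "-0.001 0.0005 -0.02 0 1; -0.001 0.0005 -0.045 0 1; -0.001 0.0005 -0.062 0 1; -0.001 0.0005 -0.072 0 1; -0.001 0.0005 -0.073 0 1; -0.001 0.0005 -0.073 0 1; -0.001 0.0005 -0.073 0 1; -0.001 0.0005 -0.073 0 0; -0.001 0.0005 -0.073 0 0; -0.001 0.0005 -0.073 0 0; -0.001 0.0005 -0.073 0 0; -0.001 0.0005 -0.073 0 0; -0.001 0.0005 -0.073 0 0; -0.001 0.0005 -0.073 0 0; -0.001 0.0005 -0.073 0 0; -0.001 0.0005 -0.073 0 0"

```text
clock: 15.48
eef_pos: [0.6592, -0.1278, 0.0423]
orientation: [3.139, -0.005, -0.002]
force: [1.3, 0.2, 0.9]
opening: 0.0181
```

```bash
python3 look.py b2 290 175 30 410 270 40
```

```text
15.47 [ 0.6592 -0.1278  0.0423] [ 3.1386e+00 -5.4000e-03 -2.1000e-03] F [1.3 0.2 0.9] op 0.0181
```

View pics/b2.png

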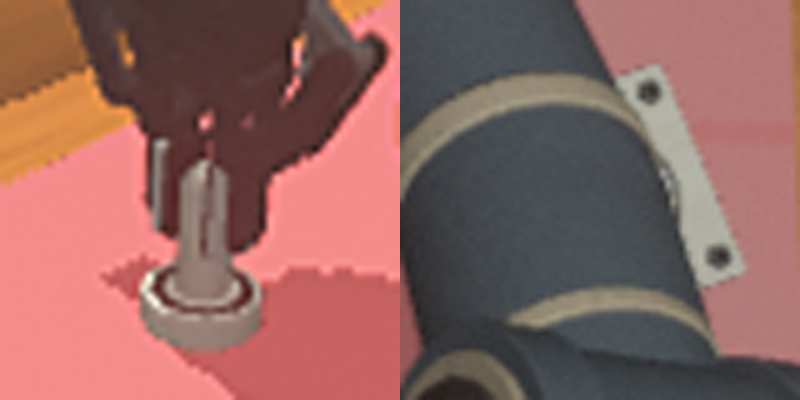

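send_rows:
  commands: "0 0 0.005 0 0; 0 0 0.015 0 0; 0 0 0.04 0 0; 0 0 0.08 0 0; 0 0 0.11 0 0; 0 0.04 0.11 0 0; 0 0.09 0.11 0 0; 0 0.13 0.11 0 0; 0 0.15 0.11 0 0; 0 0.15 0.11 0 0; 0 0.15 0.11 0 0; 0 0.15 0.11 0 0"

```text
clock: 17.08
eef_pos: [0.6593, 0.0194, 0.152]
orientation: [3.137, -0.005, -0.006]
force: [0.3, -0.5, -3.1]
opening: 0.018
```

```bash
python3 look.py b3 400 180 40 410 270 30; python3 - <<'E'
from station import manip
from m import *
im=cv2.imread("pics/b3_side.png");cv2.imwrite("pics/b3s.png",cv2.resize(im[90:210,160:320],(800,600),interpolation=cv2.INTER_CUBIC))
E
```

```text
17.07 [0.6593 0.0194 0.152 ] [ 3.1372 -0.0049 -0.0056] F [ 0.3 -0.5 -3.1] op 0.018
```

View pics/b3.png

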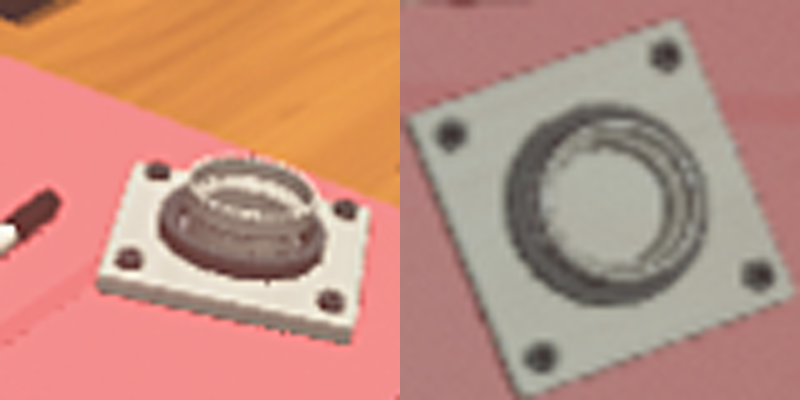

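View pics/b3s.png

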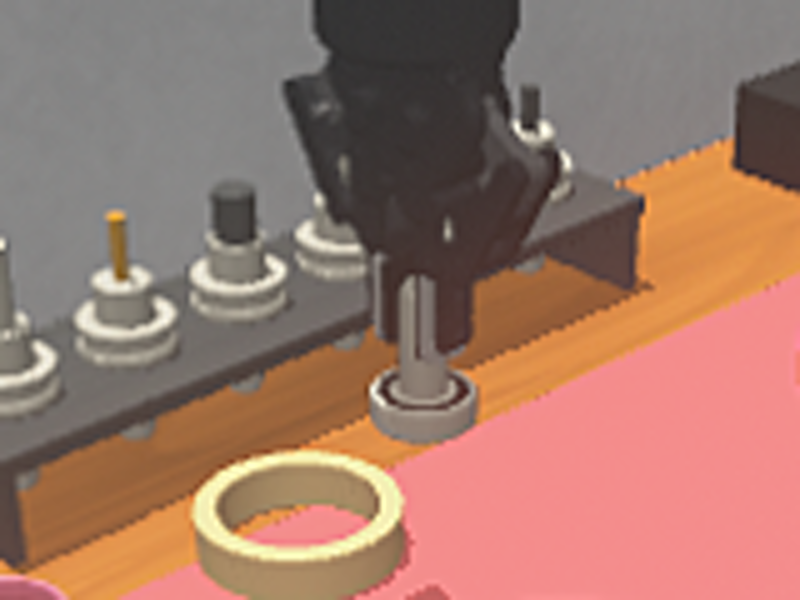

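```bash
python3 - <<'E'
from station import manip
from m import *
f=manip.grab_frame("top");c=Cam(f);g=manip.grab_frame("side");d=Cam(g)
print(c.plane([[380+221.5/6.667-.5,240+199/6.667-.5]],.042))
# expected outlines drawn for check
th=np.linspace(0,2*np.pi,80)
def ov(c,im,u,v,w,ctr,name):
    s=12;a=cv2.resize(im[v-w:v+w,u-w:u+w],None,fx=s,fy=s,interpolation=cv2.INTER_CUBIC)
    for r,z,col in((.031,.042,(0,255,0)),(.0285,.042,(0,200,255)),(.024,.015,(255,0,0)),(.04,.022,(255,0,255))):
        p=c.proj(np.c_[ctr[0]+r*np.cos(th),ctr[1]+r*np.sin(th),0*th+z])
        q=((p-[u-w,v-w]+.5)*s).astype(int);cv2.polylines(a,[q.reshape(-1,1,2)],True,col,1)
    return a
A=ov(c,f["color"],411,270,16,(.462,-.3405),"");B=ov(d,g["color"],407,184,16,(.462,-.3388),"")
cv2.imwrite("pics/b4.png",np.hstack([A,B]))
E
```

```text
[[ 0.46233474 -0.34071267  0.042     ]]
```

View pics/b4.png

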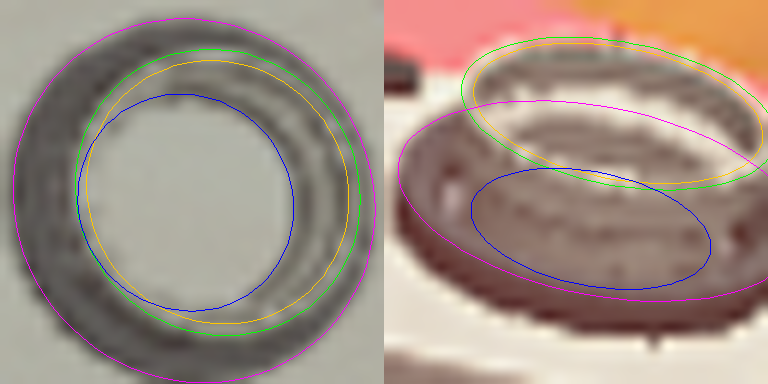

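The rim fits a circle centred at (0.462, -0.3405) in the top frame, at z = 0.042, so it is seated and centred. I'll carry the shaft over it.

send_rows:
  commands: "-0.01 -0.02 0 0 0; -0.03 -0.055 0 0 0; -0.055 -0.1 0 0 0; -0.082 -0.15 0 0 0; -0.11 -0.2 0 0 0; -0.137 -0.25 0 0 0; -0.164 -0.3 0 0 0; -0.185 -0.337 0 0 0; -0.195 -0.355 0 0 0; -0.1973 -0.3592 -0.01 0 0; -0.1973 -0.3592 -0.03 0 0; -0.1973 -0.3592 -0.045 0 0; -0.1973 -0.3592 -0.055 0 0; -0.1973 -0.3592 -0.055 0 0; -0.1973 -0.3592 -0.055 0 0; -0.1973 -0.3592 -0.055 0 0"

```text
clock: 19.27
eef_pos: [0.4624, -0.338, 0.0978]
orientation: [3.138, -0.006, -0.003]
force: [-0.5, 0.4, -2.3]
opening: 0.0182
```

```bash
python3 look.py b5 404 165 32 410 270 40
```

```text
19.27 [ 0.4624 -0.338   0.0978] [ 3.1376 -0.0063 -0.0032] F [-0.5  0.4 -2.3] op 0.0182
```

View pics/b5.png

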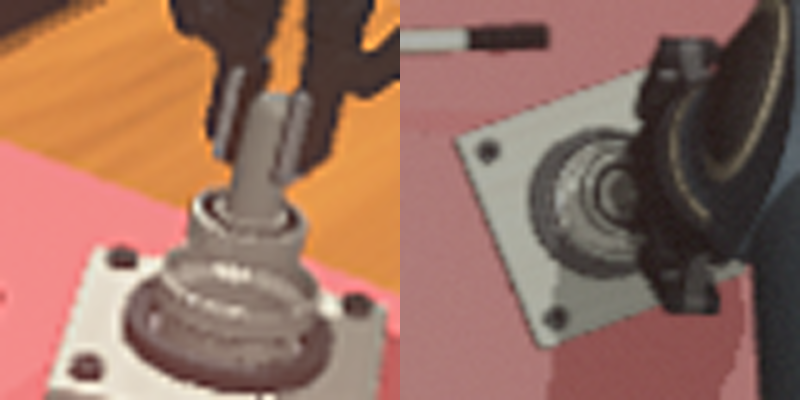

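send_rows:
  commands: "-0.0004 -0.0018 0 0 0; -0.0004 -0.0018 0 0 0; -0.0004 -0.0018 -0.006 0 0; -0.0004 -0.0018 -0.012 0 0; -0.0004 -0.0018 -0.018 0 0; -0.0004 -0.0018 -0.024 0 0; -0.0004 -0.0018 -0.028 0 0; -0.0004 -0.0018 -0.03 0 0; -0.0004 -0.0018 -0.03 0 0; -0.0004 -0.0018 -0.03 0 0"

```text
clock: 20.62
eef_pos: [0.4619, -0.34, 0.0679]
orientation: [3.137, -0.006, -0.003]
force: [0.6, -0.1, -2.8]
opening: 0.0178
```

No contact. I'll continue down to the floor, expecting TCP about 0.057.

send_rows:
  commands: "0 0 -0.003 0 0; 0 0 -0.006 0 0; 0 0 -0.008 0 0; 0 0 -0.0095 0 0; 0 0 -0.0105 0 0; 0 0 -0.0105 0 0; 0 0 -0.0105 0 0"

```text
clock: 21.5
eef_pos: [0.462, -0.34, 0.0575]
orientation: [3.137, -0.007, -0.003]
force: [0.2, 0.6, -3.1]
opening: 0.0179
```

```bash
python3 look.py b6 404 170 28 410 270 40
```

```text
21.5 [ 0.462  -0.34    0.0575] [ 3.1374 -0.0065 -0.0034] F [ 0.2  0.6 -3.1] op 0.0179
```

View pics/b6.png

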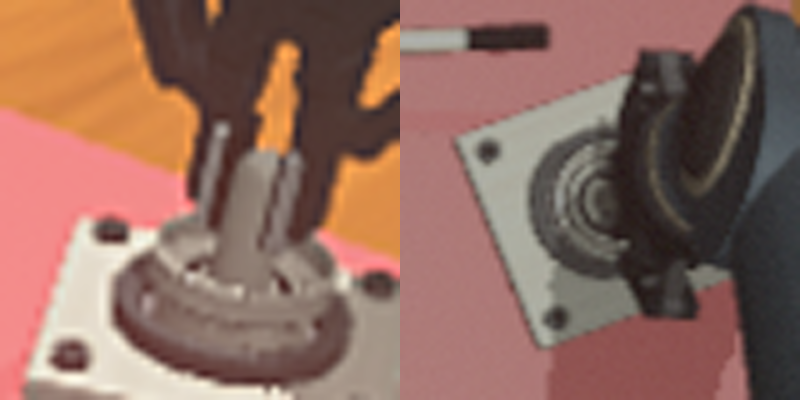

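send_rows:
  commands: "0 0 -0.001 0 0; 0 0 -0.002 0 0; 0 0 -0.002 0 0; 0 0 -0.002 0 0"

```text
clock: 22.1
eef_pos: [0.4623, -0.3402, 0.057]
orientation: [3.136, -0.007, -0.003]
force: [-2.4, 1.9, 8.5]
opening: 0.0181
```

The shaft bottomed at TCP 0.057 with 8.5 N up, matching the home height. I'll release and head towards the cap.

send_rows:
  commands: "0 0 0 0 1; 0 0 0 0 1; 0 0 0 0 1; 0 0 0 0 1; 0 0 0 0 1; 0 0 0.03 0 1; 0 0 0.07 0 1; 0 0 0.11 0 1; 0.02 0.05 0.11 0 1; 0.04 0.1 0.11 0 1; 0.05 0.155 0.11 0 1; 0.06 0.21 0.11 0 1; 0.06 0.265 0.11 0 1; 0.06 0.32 0.11 0 1; 0.06 0.375 0.11 0 1; 0.05 0.43 0.11 0 1; 0.04 0.485 0.11 0 1; 0.02 0.54 0.11 0 1; 0 0.595 0.11 0 1; -0.015 0.64 0.11 0 1"

```text
clock: 24.6
eef_pos: [0.4461, 0.3021, 0.1672]
orientation: [3.137, -0.007, -0.002]
force: [-0.0, -0.2, 0.4]
opening: 0.0856
```

send_rows:
  commands: "0 0 0 0 1; 0 0 0 0 1; 0 0 -0.03 0 1; 0 0 -0.06 0 1; 0 0 -0.08 0 1; 0 0 -0.08 0 1; 0 0 -0.08 0 1; 0 0 -0.08 0 1"

```text
clock: 25.6
eef_pos: [0.4468, 0.3026, 0.0883]
orientation: [3.138, -0.009, -0.002]
force: [-0.4, 0.2, -0.5]
opening: 0.085
```

```bash
python3 look.py c1 404 175 28 411 270 28; cat > zoom.py <<'E'
import cv2,sys
n,u,v,w=sys.argv[1],*map(int,sys.argv[2:5]);h=w*3//4
im=cv2.imread(f"pics/{n}.png");cv2.imwrite(f"pics/{n}_z.png",cv2.resize(im[max(0,v-h):v+h,max(0,u-w):u+w],None,fx=400/w/1.0,fy=400/w/1.0,interpolation=cv2.INTER_CUBIC))
E
python3 zoom.py c1_side 191 345 60
```

```text
25.6 [0.4468 0.3026 0.0883] [ 3.1379e+00 -8.8000e-03 -1.9000e-03] F [-0.4  0.2 -0.5] op 0.085
```

View pics/c1.png

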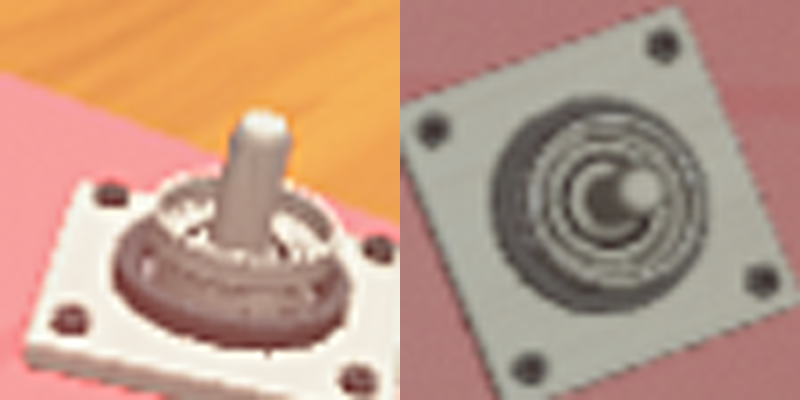

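View pics/c1_side_z.png

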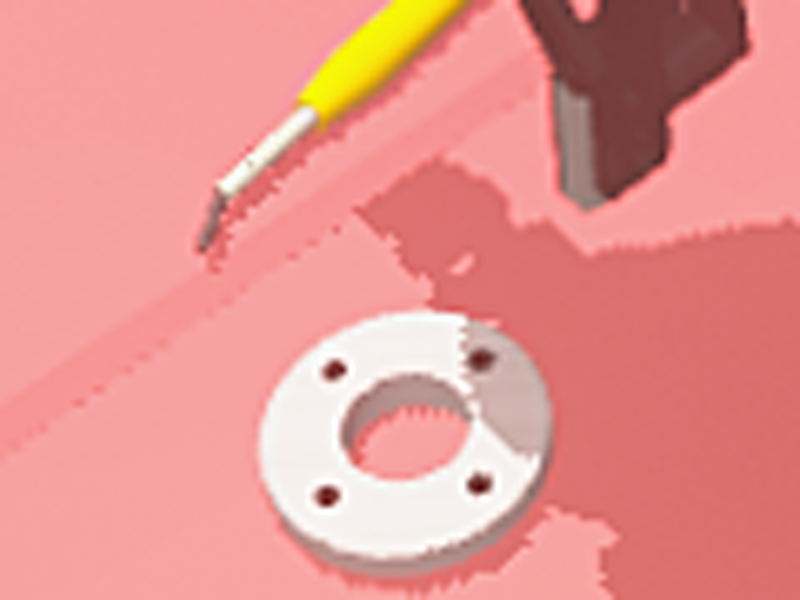

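The shaft stands upright in the housing. Now I'll move over the cap.

send_rows:
  commands: "-0.0125 0.034 0 0 1; -0.0125 0.034 -0.02 0 1; -0.0125 0.034 -0.045 0 1; -0.0125 0.034 -0.06 0 1; -0.0125 0.034 -0.07 0 1; -0.0125 0.034 -0.07 0 1; -0.0125 0.034 -0.07 0 1; -0.0125 0.034 -0.07 0 1"

```text
clock: 26.7
eef_pos: [0.4345, 0.3368, 0.0187]
orientation: [3.138, -0.009, -0.002]
force: [0.4, 0.3, -0.2]
opening: 0.0855
```

```bash
python3 look.py c2 191 360 40 411 270 28
```

```text
26.7 [0.4345 0.3368 0.0187] [ 3.1383e+00 -9.5000e-03 -1.9000e-03] F [ 0.4  0.3 -0.2] op 0.0855
```

View pics/c2.png

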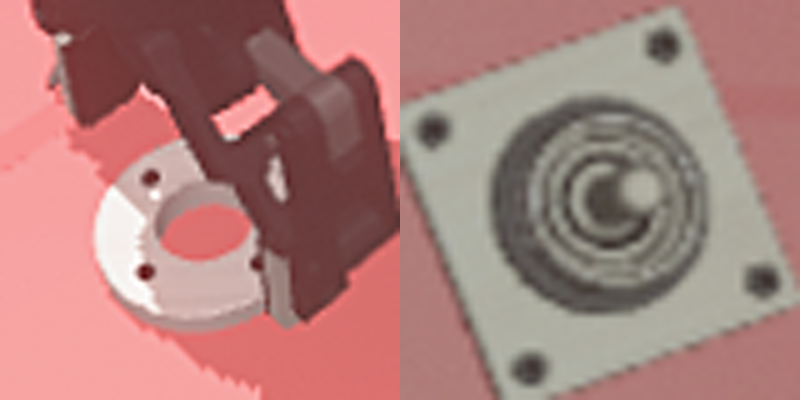

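send_rows:
  commands: "0 0 -0.005 0 1; 0 0 -0.009 0 1; 0 0 -0.011 0 1; 0 0 -0.011 0 1; 0 0 -0.011 0 1; 0 0 -0.011 0 0; 0 0 -0.011 0 0; 0 0 -0.011 0 0; 0 0 -0.011 0 0; 0 0 -0.011 0 0; 0 0 -0.011 0 0; 0 0 -0.011 0 0; 0 0 -0.011 0 0"

```text
clock: 28.42
eef_pos: [0.4343, 0.3368, 0.0087]
orientation: [3.138, -0.01, -0.002]
force: [-2.7, -2.3, 10.1]
opening: 0.0579
```

```bash
python3 look.py c3 191 360 40 411 270 28
```

```text
28.43 [0.4343 0.3368 0.0087] [ 3.1376e+00 -9.8000e-03 -1.9000e-03] F [-2.7 -2.3 10.1] op 0.0579
```

View pics/c3.png

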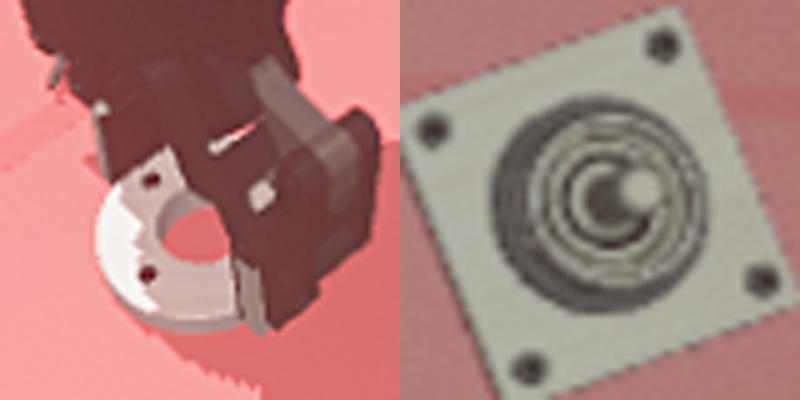

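send_rows:
  commands: "0 0 0.003 0 0; 0 0 0.008 0 0; 0 0 0.02 0 0; 0 0 0.04 0 0; 0 0 0.07 0 0; 0 0 0.1 0 0; 0 0 0.13 0 0; 0 0 0.13 0 0; 0 0 0.13 0 0"

```text
clock: 29.65
eef_pos: [0.4341, 0.3362, 0.1387]
orientation: [3.137, -0.01, -0.002]
force: [-0.7, -1.0, -0.3]
opening: 0.0578
```

```bash
python3 look.py c4 191 310 45 411 270 28
```

```text
29.65 [0.4341 0.3362 0.1387] [ 3.1369e+00 -9.7000e-03 -2.1000e-03] F [-0.7 -1.  -0.3] op 0.0578
```

View pics/c4.png

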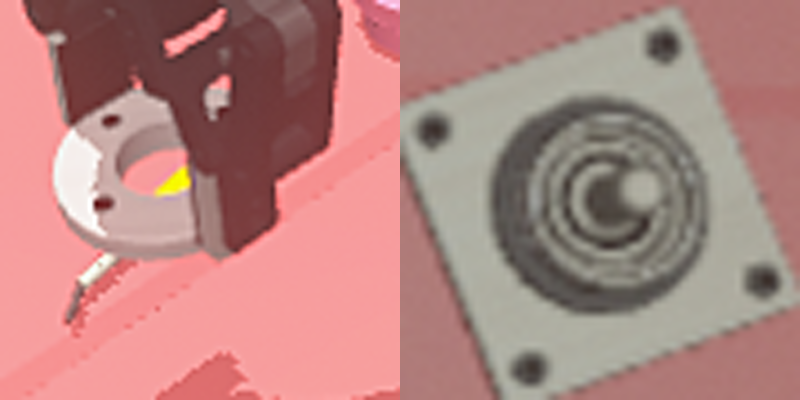

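Cap held level. I'll carry it over the shaft, going round via x ≈ 0.5.

send_rows:
  commands: "0.01 -0.02 0.015 0 0; 0.025 -0.055 0.03 0 0; 0.045 -0.1 0.03 0 0; 0.06 -0.15 0.03 0 0; 0.07 -0.2 0.03 0 0; 0.075 -0.25 0.03 0 0; 0.08 -0.3 0.03 0 0; 0.08 -0.35 0.03 0 0; 0.08 -0.4 0.03 0 0; 0.075 -0.45 0.03 0 0; 0.065 -0.5 0.03 0 0; 0.055 -0.55 0.03 0 0; 0.042 -0.6 0.03 0 0; 0.032 -0.645 0.03 0 0; 0.028 -0.67 0.02 0 0; 0.028 -0.676 0 0 0; 0.028 -0.676 -0.02 0 0; 0.028 -0.676 -0.028 0 0; 0.028 -0.676 -0.028 0 0; 0.028 -0.676 -0.028 0 0"

```text
clock: 32.25
eef_pos: [0.4625, -0.3393, 0.1103]
orientation: [3.136, -0.009, -0.001]
force: [0.1, 0.2, -0.0]
opening: 0.0575
```

```bash
python3 look.py c5 404 165 32 411 270 34
```

```text
32.25 [ 0.4625 -0.3393  0.1103] [ 3.136e+00 -9.200e-03 -6.000e-04] F [ 0.1  0.2 -0. ] op 0.0575
```

View pics/c5.png

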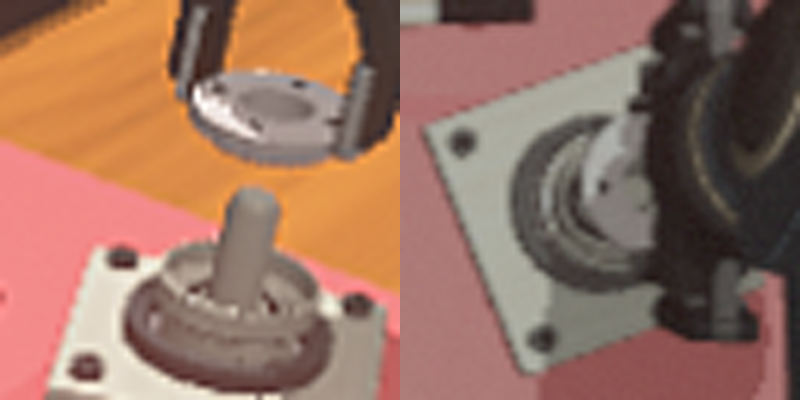

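send_rows:
  commands: "-0.0005 -0.0005 0 0 0; -0.0005 -0.0005 -0.008 0 0; -0.0005 -0.0005 -0.018 0 0; -0.0005 -0.0005 -0.028 0 0; -0.0005 -0.0005 -0.038 0 0; -0.0005 -0.0005 -0.046 0 0; -0.0005 -0.0005 -0.052 0 0; -0.0005 -0.0005 -0.055 0 0; -0.0005 -0.0005 -0.056 0 0; -0.0005 -0.0005 -0.056 0 0; -0.0005 -0.0005 -0.056 0 0"

```text
clock: 33.72
eef_pos: [0.462, -0.3405, 0.0549]
orientation: [3.135, -0.01, -0.001]
force: [0.3, -1.4, -1.3]
opening: 0.0578
```

```bash
python3 look.py c6 404 170 28 411 270 34
```

```text
33.73 [ 0.462  -0.3405  0.0549] [ 3.1351e+00 -9.9000e-03 -1.5000e-03] F [ 0.3 -1.4 -1.3] op 0.0578
```

View pics/c6.png

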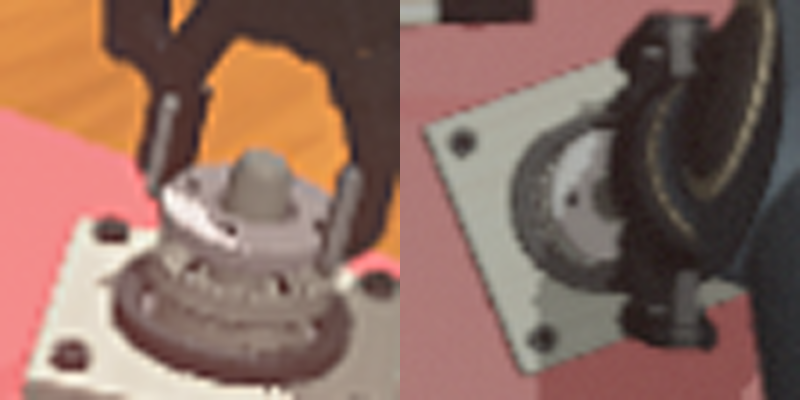

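send_rows:
  commands: "0 0.0007 -0.002 0 0; 0 0.0007 -0.004 0 0; 0 0.0007 -0.006 0 0; 0 0.0007 -0.008 0 0; 0 0.0007 -0.0095 0 0; 0 0.0007 -0.0095 0 0; 0 0.0007 -0.0095 0 0"

```text
clock: 34.7
eef_pos: [0.4619, -0.3398, 0.0457]
orientation: [3.135, -0.01, -0.002]
force: [-1.7, 1.2, 4.1]
opening: 0.0576
```

send_rows:
  commands: "0 0 -0.001 0 0; 0 0 -0.0015 0 0; 0 0 -0.0015 0 0; 0 0 -0.0015 0 0"

```text
clock: 35.2
eef_pos: [0.4621, -0.3399, 0.0454]
orientation: [3.134, -0.009, -0.002]
force: [-3.7, 1.3, 11.2]
opening: 0.0576
```

```bash
python3 look.py c7 404 170 28 411 270 34
```

```text
35.2 [ 0.4621 -0.3399  0.0454] [ 3.1341e+00 -9.4000e-03 -1.6000e-03] F [-3.7  1.3 11.2] op 0.0576
```

View pics/c7.png

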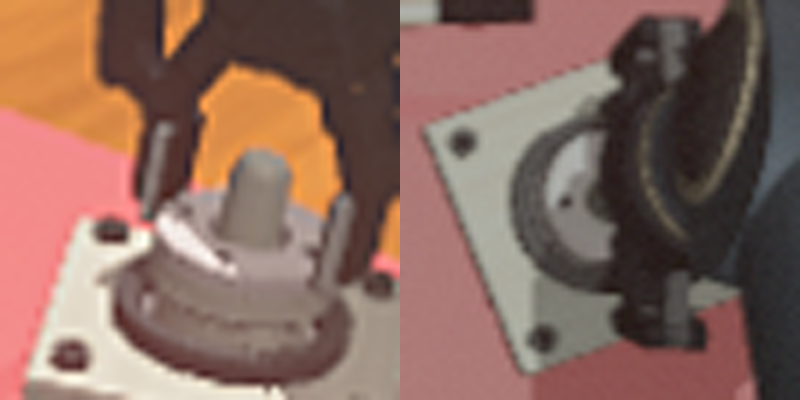

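Contact at the home height, with the flange down on the rim. I'll release and head for the collar.

send_rows:
  commands: "0 0 0 0 1; 0 0 0 0 1; 0 0 0 0 1; 0 0 0 0 1; 0 0 0 0 1; 0 0 0.03 0 1; 0 0 0.07 0 1; 0 0 0.11 0 1; 0.01 0.04 0.11 0 1; 0.02 0.09 0.11 0 1; 0.02 0.145 0.11 0 1; 0.02 0.2 0.11 0 1; 0.015 0.255 0.11 0 1; 0.01 0.305 0.11 0 1; 0.002 0.345 0.1 0 1; 0.002 0.355 0.06 0 1; 0.002 0.355 0.02 0 1; 0.002 0.355 -0.01 0 1; 0.002 0.355 -0.01 0 1; 0.002 0.355 -0.01 0 1"

```text
clock: 37.8
eef_pos: [0.4648, 0.0154, 0.0363]
orientation: [3.134, -0.011, -0.002]
force: [0.3, -0.5, 0.1]
opening: 0.0853
```

```bash
python3 look.py d1 404 175 28 411 270 28; python3 zoom.py d1_side 310 245 30
```

```text
37.8 [0.4648 0.0154 0.0363] [ 3.1344e+00 -1.0900e-02 -1.6000e-03] F [ 0.3 -0.5  0.1] op 0.0853
```

View pics/d1.png

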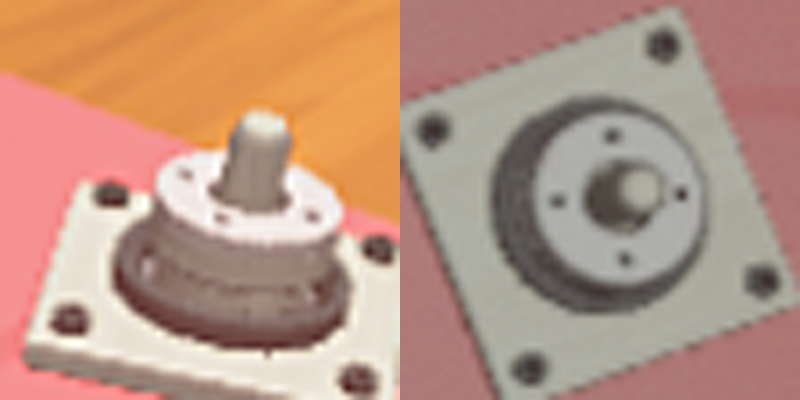

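View pics/d1_side_z.png

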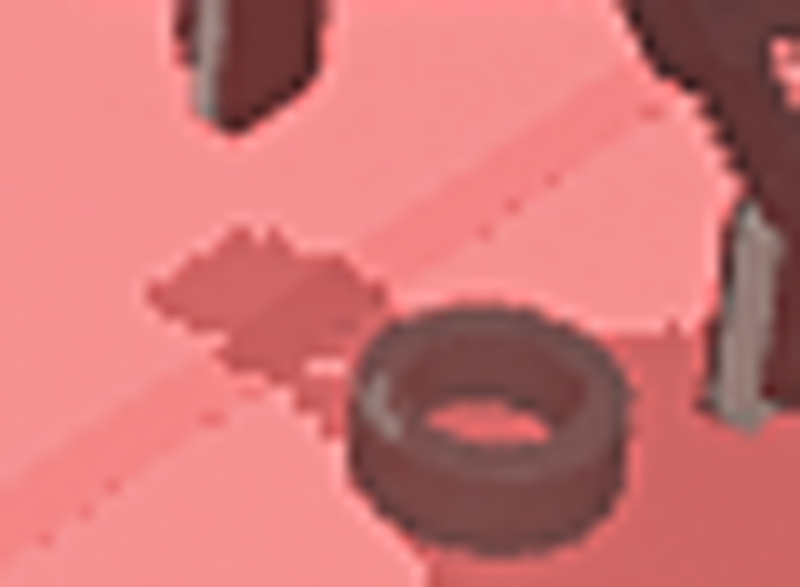

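```bash
python3 - <<'E'
from station import manip
from m import *
f=manip.grab_frame("top");c=Cam(f);g=manip.grab_frame("side");d=Cam(g)
print(c.plane([[383+240/7.143-.5,242+188/7.143-.5]],.077))
th=np.linspace(0,2*np.pi,80)
def ov(c,im,u,v,w,ctr):
    s=12;a=cv2.resize(im[v-w:v+w,u-w:u+w],None,fx=s,fy=s,interpolation=cv2.INTER_CUBIC)
    for r,z,col in((.031,.050,(0,255,0)),(.014,.050,(0,200,255)),(.0065,.077,(255,0,0)),(.01,.072,(255,0,255))):
        p=c.proj(np.c_[ctr[0]+r*np.cos(th),ctr[1]+r*np.sin(th),0*th+z])
        q=((p-[u-w,v-w]+.5)*s).astype(int);cv2.polylines(a,[q.reshape(-1,1,2)],True,col,1)
    return a
cv2.imwrite("pics/d2.png",np.hstack([ov(c,f["color"],411,270,16,(.462,-.3405)),ov(d,g["color"],407,178,16,(.462,-.3388))]))
E
```

```text
[[ 0.46312498 -0.34012868  0.077     ]]
```

View pics/d2.png

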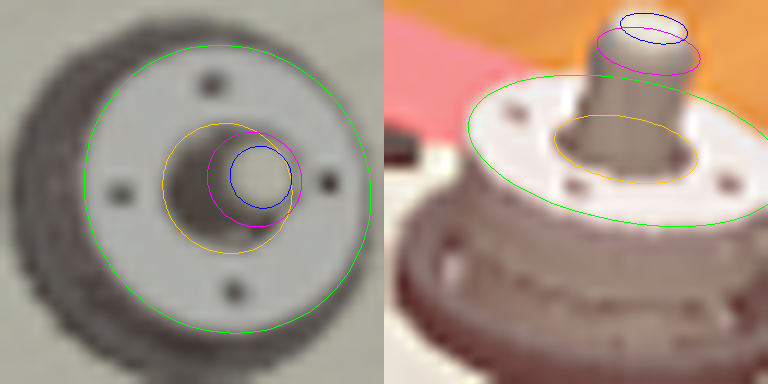

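Cap is home and level, with its top at z = 0.050, and the shaft is upright on axis. Now I'll grip the collar.

send_rows:
  commands: "-0.0008 -0.0005 -0.01 0 1; -0.0008 -0.0005 -0.02 0 1; -0.0008 -0.0005 -0.026 0 1; -0.0008 -0.0005 -0.028 0 1; -0.0008 -0.0005 -0.028 0 1; -0.0008 -0.0005 -0.028 0 1; -0.0008 -0.0005 -0.028 0 0; -0.0008 -0.0005 -0.028 0 0; -0.0008 -0.0005 -0.028 0 0; -0.0008 -0.0005 -0.028 0 0; -0.0008 -0.0005 -0.028 0 0; -0.0008 -0.0005 -0.028 0 0; -0.0008 -0.0005 -0.028 0 0; -0.0008 -0.0005 -0.028 0 0"

```text
clock: 39.75
eef_pos: [0.4642, 0.0146, 0.0091]
orientation: [3.134, -0.012, -0.002]
force: [-2.4, 0.0, 6.4]
opening: 0.0375
```

```bash
python3 look.py d3 316 250 28 411 270 28
```

```text
39.75 [0.4642 0.0146 0.0091] [ 3.1335e+00 -1.2200e-02 -1.9000e-03] F [-2.4  0.   6.4] op 0.0375
```

View pics/d3.png

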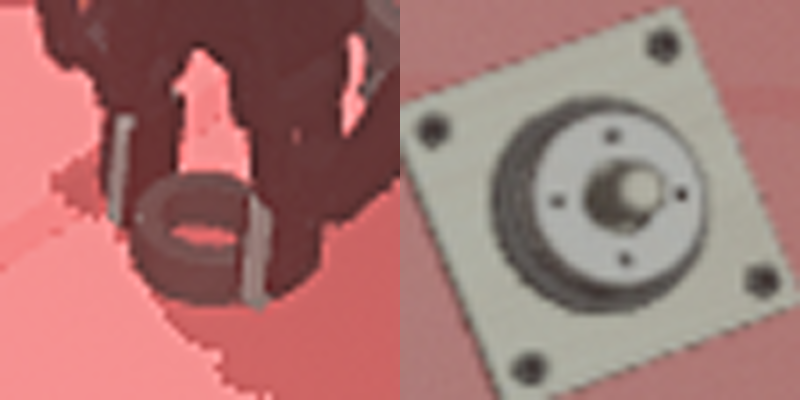

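send_rows:
  commands: "0 0 0.003 0 0; 0 0 0.01 0 0; 0 0 0.04 0 0; 0.005 0 0.08 0 0; 0.01 -0.03 0.12 0 0; 0.02 -0.07 0.13 0 0; 0.02 -0.12 0.13 0 0; 0.02 -0.17 0.13 0 0; 0.02 -0.22 0.13 0 0; 0.015 -0.27 0.13 0 0; 0.005 -0.315 0.13 0 0; -0.002 -0.345 0.13 0 0; -0.002 -0.3546 0.12 0 0; -0.002 -0.3546 0.1 0 0; -0.002 -0.3546 0.088 0 0; -0.002 -0.3546 0.088 0 0; -0.002 -0.3546 0.088 0 0; -0.002 -0.3546 0.088 0 0"

```text
clock: 42.1
eef_pos: [0.4628, -0.34, 0.0978]
orientation: [3.133, -0.013, -0.002]
force: [0.2, -0.1, -1.2]
opening: 0.0374
```

```bash
python3 look.py d4 404 165 32 411 270 34
```

```text
42.1 [ 0.4628 -0.34    0.0978] [ 3.1327e+00 -1.3300e-02 -1.5000e-03] F [ 0.2 -0.1 -1.2] op 0.0374
```

View pics/d4.png

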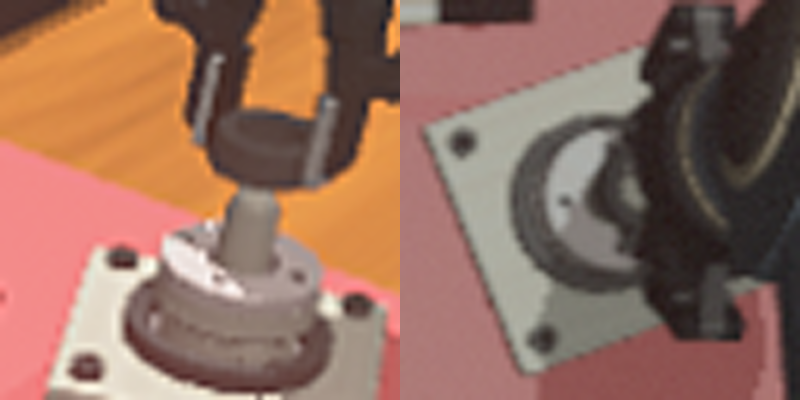

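send_rows:
  commands: "-0.0006 0 -0.003 0 0; -0.0006 0 -0.008 0 0; -0.0006 0 -0.013 0 0; -0.0006 0 -0.018 0 0; -0.0006 0 -0.023 0 0; -0.0006 0 -0.028 0 0; -0.0006 0 -0.033 0 0; -0.0006 0 -0.036 0 0; -0.0006 0 -0.036 0 0; -0.0006 0 -0.036 0 0"

```text
clock: 43.45
eef_pos: [0.4621, -0.3402, 0.0618]
orientation: [3.133, -0.013, -0.002]
force: [0.2, 0.5, -1.2]
opening: 0.038
```

send_rows:
  commands: "0 0 -0.001 0 0; 0 0 -0.002 0 0; 0 0 -0.003 0 0; 0 0 -0.003 0 0; 0 0 -0.003 0 0; 0 0 -0.003 0 0"

```text
clock: 44.2
eef_pos: [0.4622, -0.3403, 0.059]
orientation: [3.132, -0.013, -0.002]
force: [-0.5, 0.0, 3.3]
opening: 0.0374
```

```bash
python3 look.py d5 404 170 28 411 270 34
```

```text
44.2 [ 0.4622 -0.3403  0.059 ] [ 3.1324e+00 -1.3500e-02 -1.8000e-03] F [-0.5  0.   3.3] op 0.0374
```

View pics/d5.png

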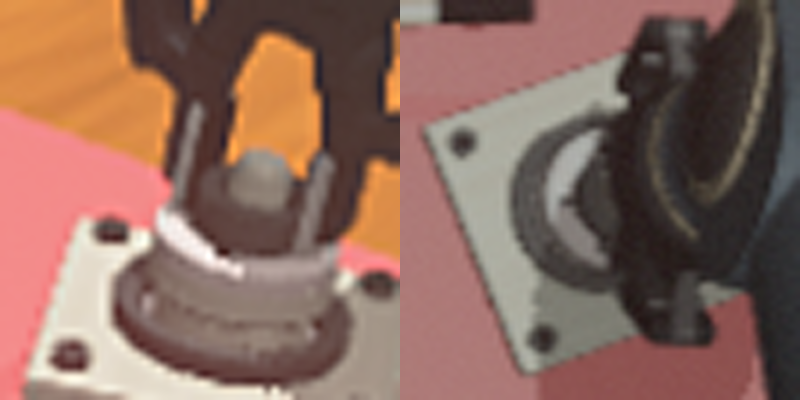

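Contact at the expected TCP height of 0.059, with the collar on the cap. I'll release and retreat.

send_rows:
  commands: "0 0 0 0 1; 0 0 0 0 1; 0 0 0 0 1; 0 0 0 0 1; 0 0 0 0 1; 0 0 0.03 0 1; 0 0 0.07 0 1; 0 0 0.11 0 1; 0.02 0.05 0.13 0 1; 0.03 0.1 0.13 0 1; 0.04 0.15 0.13 0 1; 0.05 0.2 0.13 0 1; 0.06 0.25 0.13 0 1; 0.06 0.3 0.13 0 1; 0.06 0.3 0.13 0 1; 0.06 0.3 0.13 0 1"

```text
clock: 46.3
eef_pos: [0.5221, -0.0409, 0.189]
orientation: [3.132, -0.013, -0.002]
force: [0.5, -1.2, -0.1]
opening: 0.0858
```

```bash
python3 - <<'E'
from station import manip
from m import *
s=manip.state();print(s["clock"],s["eef_pos"],s["force"])
f=manip.grab_frame("top");c=Cam(f);g=manip.grab_frame("side");d=Cam(g)
cv2.imwrite("pics/e_side.png",g["color"]);cv2.imwrite("pics/e_top.png",f["color"])
th=np.linspace(0,2*np.pi,80)
def ov(c,im,u,v,w,ctr):
    s=12;a=cv2.resize(im[v-w:v+w,u-w:u+w],None,fx=s,fy=s,interpolation=cv2.INTER_CUBIC);b=a.copy()
    for r,z,col in((.031,.050,(0,255,0)),(.02,.066,(0,200,255)),(.0065,.077,(255,0,0)),(.04,.022,(255,0,255))):
        p=c.proj(np.c_[ctr[0]+r*np.cos(th),ctr[1]+r*np.sin(th),0*th+z])
        q=((p-[u-w,v-w]+.5)*s).astype(int);cv2.polylines(b,[q.reshape(-1,1,2)],True,col,1)
    return b
cv2.imwrite("pics/e1.png",np.hstack([ov(c,f["color"],411,270,16,(.462,-.3405)),ov(d,g["color"],407,180,16,(.462,-.3388))]))
E
```

```text
46.3 [ 0.52213195 -0.0408642   0.18896596] [ 0.45974962 -1.16634857 -0.09484558]
```

View pics/e1.png

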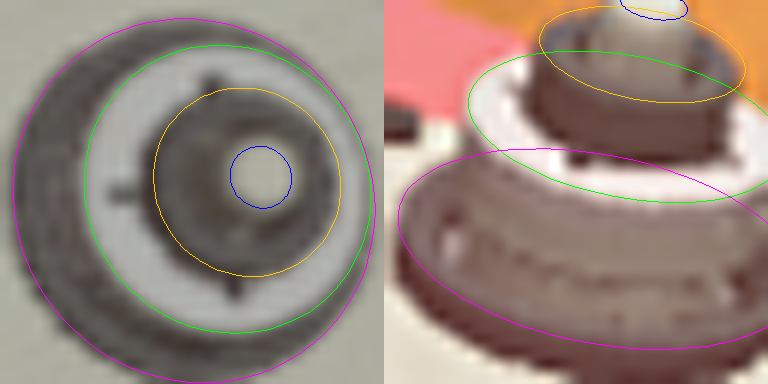

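View pics/e_side.png

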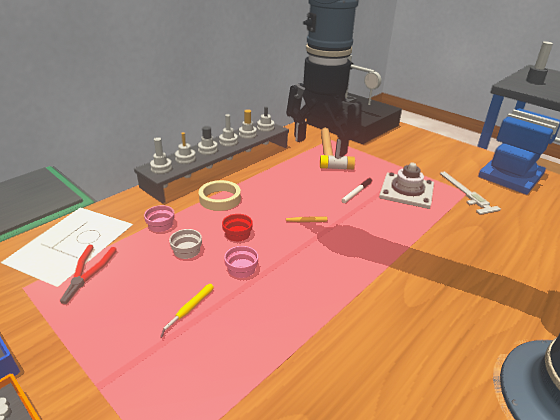

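```bash
python3 zoom.py e_side 408 180 22
```

```text
(no output)
```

View pics/e_side_z.png

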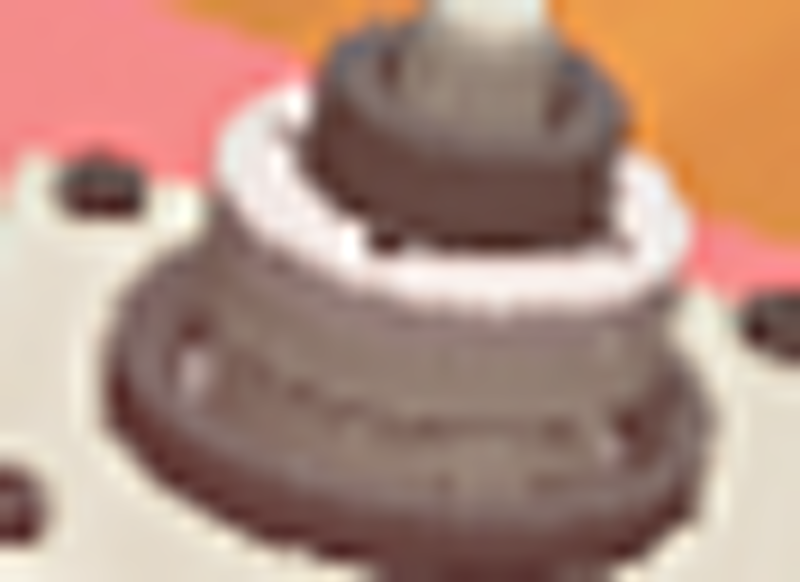

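The collar sits flat on the cap with the shaft end standing out of it. The lower housing, at side (185,243), is undisturbed. I'll hand the job in.

```bash
python3 -c "
from station import manip
print(manip.job_done())"
```

```text
the job is handed in; nothing more can be done
None
```

The roller end is built in the nest: the top housing, then the shaft, the end cap and the collar, in that order. I handed it in at about 46 s of the 128 s allowed.

- **Seating:** the housing, shaft, cap and collar each met contact, with 3–11 N upward, within 1 mm of the calculated home height.
- **Last pictures:** the outlines expected with every part home match the cap, the collar's height and the shaft's end. All parts look level, and the shaft stands out of the collar. The lower housing still stands in its place, and the pink and red look-alikes were not touched.
- **Disagreements:** the side camera read about 2 mm more in y than the top camera, and this cancelled between pick and place. The gripper's tilt drifted to about 0.8°, and the collar sits about 1 mm off-centre, which is within its play.

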